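# Hold a silver tube down in a V-block on the goldsmith's bench

### The arm

A 6-joint arm with a two-finger parallel gripper is mounted at the origin on the work surface. World frame = base frame: x ahead of the robot, y to its left, z up, the work surface at z = 0. Lengths are in m, angles in degrees, forces in N, time in s.
With the tool pointing down it reaches from about 0.3 to 0.75 m from the base axis. Payload 8.5 kg.
Tool frame: the origin (TCP) lies between the finger pads; the fingertips stand 14 mm ahead of it and the grasp point (between the pads) lies 5 mm behind it; z points along the fingers, y is the direction in which the jaws open and shut (so a half turn about z gives the same grasp; the last joint's range is limited). The gripper opens to 85 mm and grips with 20 to 120 N. Pads are 22 mm wide; open, the fingers measure 114 mm over their backs; the gripper's body (76 mm by 85 mm) begins 54 mm behind the grasp point. The pads swing forward as they close: fully open they stand 13 mm farther back than shut.
Start: joints at [-80.804, 21.807, 74.336, -0, 83.858, -12.336], TCP at [0.202, -0.512, 0.245] pointing down, gripper open.
Joint ranges: [-178.18, 178.18], [-50.72, 133.34], [12.68, 142.11], [-81.47, 261.47], [9.98, 163.14], [-165.26, 165.26]. Speed limits (degrees/s): [136.94, 136.94, 180, 180, 180, 180].

### API

Orientations are given as a 3x3 rotation matrix whose columns are the frame's x, y, z axes.
In Python, from rig import env gives the robot as it stands.
- The arm moves only by the tool move_arm, never from a script. Its argument "series" is a list of rows, each a list of 3 entries, a list of its own where there are three numbers: the closure in counts, from 0 (fully open) to 255 (shut), then the shift along the world's x, y, z in cm, then the turn, a rotation vector about the world's x, y, z in degrees. A call has 1 to 10 rows; each row shifts and turns the commanded pose from where the row before left it; what a row does not reach is not made up. A row lasts 1/12 s, in which the tool goes at most 41.7 mm and 7.16 degrees, less where a joint would pass 70% of its speed; a pose out of reach is approached as far as the arm can. A call is refused whole if a number of a shift passes 4.17 or a number of a turn 7.16, either way. A call with a gripper value outside its range is refused whole. The fingers move at their own pace and stop on an object; "newtons" is the grip in N (left out, the last holds). Time passes only in rows, so rows that do not move let the fingers close. It gives the time, the measured TCP pose, the force and the opening at its end, in the units of the state.
- env.observe(): the state, without advancing time (a new reading comes with each control period).
- env.get_image(name): name is "scene" or "top"; returns a dict with "color" (480x640x3 uint8, red, green, blue), "fx", "fy", "cx", "cy" (pixels), "position" and "orientation" of the camera in the world. Camera axes: x right, y down, z forward; pixel columns grow to the right and rows downward; lengths in m; the calibration is good to about 2 mm. A picture is of the moment at which its call begins. There is no depth.
- env.close_job(): hands the job in, once; it reports no verdict.
The state is a dict: "time_s": time; "q": joint angles; "qvel": joint speeds; "joint_efforts": joint torques, N m; "position": TCP position; "tool_rot": TCP orientation; "ft_force": force on the tool from outside, world axes, zero at the start; "wrist_torque": the same for the moment, N m; "grip_width": finger opening in m.
Only numpy, scipy, OpenCV 4.12 (cv2) and the standard library are available. Lean on these libraries where they do the work, as an engineer would, in place of code of your own. Each camera call takes 0.05 s, during which the arm holds its last target. There are 200 camera calls.

### The job

Set the steel V-block down on the bench midway between the green bur stand and the brown amber glass jar, V upwards, and let go of it. Then lay the silver tube from its wooden rest into the V, centred along it, and push it down onto both faces of the V with about 10 N (a kilogram's push, without slamming or crushing the soft tube). Finish while still holding it pressed there, and leave everything else on the bench where it is.

Things in the scene. Friction and masses are not known exactly. Their poses are not given: they have to be found in the camera images.
- vblock: Loose steel V-block, 0.7 kg, dark base, brighter top: 50 mm long (x), 50 wide (y), 40 high; origin at the centre of its underside, z up. A 90 degree V groove runs along x: 28 mm wide at the top, 14 deep (bottom 26 mm above the underside), with an 11 mm flat on each side. Grip its straight sides, 50 mm apart in y. Starts upright, left or right in front of the robot.
- vblock_seat (a point): Point on the V-block where the centre of the tube lies when fully seated and centred: 48.6 mm above the underside, above the middle of the groove; axes as the V-block. A tube still gripped in the fingers mostly bears on one face only: let go, it settles onto both, and a push straight down on the middle of its top (with closed fingertips) loads both faces alike, about 8 N each for 10 N.
- jaw_left: The V-block's face and upper half on its +y side, part of the V-block (same origin and axes as vblock); its sloping face is one contact line for the tube.
- jaw_right: The same on the V-block's -y side: the other contact line.
- tube: Loose silver round tube (dark bore at the ends), diameter 32 mm, 110 mm long, about 0.25 kg. Origin at its centre, x along its axis; it may roll, so its y and z mean nothing. Starts lying level on the wooden rest, axis 30 mm above the bench. Seated in the V, its axis is 8.6 mm above the block's top and its top 64.6 mm above the bench; 30 mm stick out at each end.
- rest: Fixed wooden board 130 x 76 x 10 mm with two low dark rails along its x (tops 16 mm above the bench, outer edges 24 mm apart) that the tube lies on. Origin at the centre of its underside, x along the tube.
- bur_stand: Fixed green plastic stand, 90 mm (x) by 70 mm (y), full of grinding burs, 79 mm high in all. Origin at the centre of its underside. The jar stands 270 mm from it (centre to centre) along its +y or -y.
- jar: Loose open jar of brown amber glass, 70 mm in diameter at the rim, 85 mm high, origin at the centre of its underside. The V-block belongs halfway between it and the bur stand.
- brush: Loose bench brush with dark wooden back, 150 x 50 x 47 mm, lying bristles down; origin at the centre of its underside. Leave alone.
- parts_box: Loose clear plastic box with a few sanding sleeves, 90 x 70 x 30 mm, origin at the centre of its underside. Leave alone.
- ring_a: Loose silver ring blank, 25 mm in diameter, 14 mm high, lying flat; origin at the centre of its underside. Leave alone.
- ring_b: A second ring blank like ring_a. Leave alone.
There are look-alikes about, which are no part of the job. There is more than one size of the tube; the one meant has the size given above. Leave any blue look-alike of the bur_stand alone.

How it is judged:
By the outcome, as a careful person would: the job done as asked, in the order asked, and still so for the second after the job is handed in, while the arm keeps its last pose, push and grip.
It also fails if it takes over 66 s, if anything falls off the work surface, if the arm or the gripper's body presses on something with over 40 N, if the wrist force passes 120 N, or if a joint passes its speed limit or range.

## Working session

There is one attempt and no reset: what is moved stays moved. The work goes in short steps, Python scripts to look and compute and a tool call to move; the robot and the scene stay as the last step left them, time stands still between calls to the robot, and variables do not carry over. Pictures are saved under pics/ and viewed, and the job is handed in when it is done.

Besides the shell and the picture viewer there is one more tool, called after "Request:" by a JSON object that holds its "fn" and its "kwargs". move_arm: Moves the arm, as the interface text tells. Its arguments: {"type":"object","properties":{"series":{"type":"array","items":{"type":"array"}},"newtons":{"type":"number"}},"required":["series"]}

```bash
mkdir -p pics; cat > h.py <<'E'
import numpy as np, cv2
from rig import env
def shot(n,f):
    d=env.get_image(n); cv2.imwrite(f'pics/{f}.png',d['color'][:,:,::-1]); np.save(f'pics/{f}.npy',d,allow_pickle=True); return d
def load(f): return np.load(f'pics/{f}.npy',allow_pickle=True).item()
def ray(d,u,v,z):
    R=np.array(d['orientation']).reshape(3,3);p=np.array(d['position'])
    r=R@np.array([(u-d['cx'])/d['fx'],(v-d['cy'])/d['fy'],1.]);return p+r*(z-p[2])/r[2]
def proj(d,P):
    R=np.array(d['orientation']).reshape(3,3);c=R.T@(np.array(P)-np.array(d['position']))
    return c[0]/c[2]*d['fx']+d['cx'],c[1]/c[2]*d['fy']+d['cy']
E
python3 - <<'E'
from h import *
for n in('scene','top'):
    d=shot(n,n+'0');print(n,d['fx'],d['position'],np.round(d['orientation'],3))
print(env.observe())
E
```

```text
scene 456.72364532830926 [1.16691106 0.41019348 0.64679946] [[-0.593  0.49  -0.639]
 [ 0.805  0.374 -0.461]
 [ 0.013 -0.787 -0.616]]
top 596.6983728615538 [ 0.37906617 -0.00790619  1.40982246] [[-0.027 -0.985  0.168]
 [-1.     0.027 -0.003]
 [-0.002 -0.168 -0.986]]
{'time_s': 0.1, 'q': array([-8.08036293e+01,  2.18373411e+01,  7.43795083e+01,  5.07486790e-05,
        8.38582186e+01, -1.23366962e+01]), 'qvel': array([-0.07249491, -0.0683042 , -0.13000332, -0.0478901 , -0.00169878,
        0.06865726]), 'joint_efforts': array([ 4.17670584e-03, -4.49216080e+01, -2.31658369e+01, -1.67831595e-04,
        3.63126026e-03,  1.39448406e-05]), 'position': array([ 0.20182061, -0.51136879,  0.24477684]), 'tool_rot': array([[ 9.30205960e-01,  3.67037912e-01, -2.08522442e-04],
       [ 3.67037863e-01, -9.30205103e-01,  1.29348366e-03],
       [ 2.80788902e-04, -1.27974184e-03, -9.99999142e-01]]), 'ft_force': array([-0.54668   , -0.23584274, -0.01838463]), 'wrist_torque': array([-0.02825036,  0.03943795, -0.02319704]), 'grip_width': 0.08522521752245762}
```

View pics/top0.png

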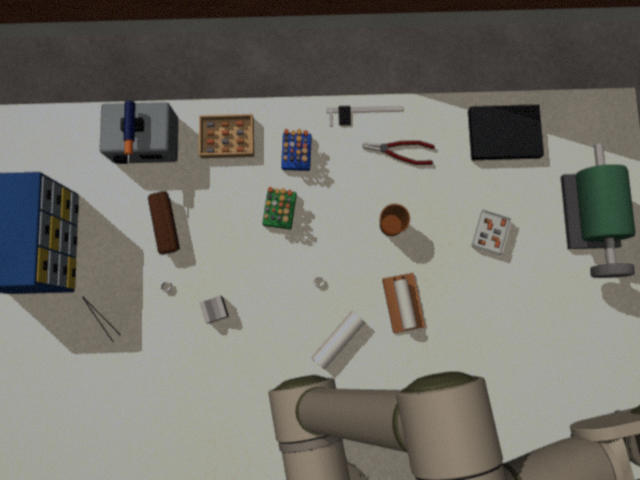

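View pics/scene0.png

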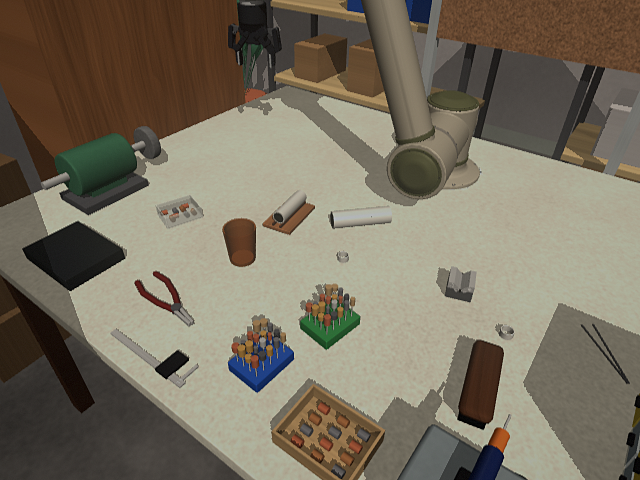

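The tube candidates are one on the wooden rest at top (404,304) and one lying loose and longer at (338,342). I choose the one on the rest. Stands: green (280,208) is wanted, blue (297,150) is the look-alike. The only V-block is at (214,309), and the jar is at (395,220). Close crops next.

```bash
python3 - <<'E'
from h import *
d=load('top0');s=load('scene0')
c=d['color'][:,:,::-1]
a=cv2.resize(c[170:350,190:250+190],None,fx=3,fy=3,interpolation=cv2.INTER_CUBIC);cv2.imwrite('pics/c1.png',a)
c2=s['color'][:,:,::-1]
b1=cv2.resize(c2[255:310,430:490],(400,367),interpolation=cv2.INTER_CUBIC)
b2=cv2.resize(c2[180:245,255:325],(395,367),interpolation=cv2.INTER_CUBIC)
cv2.imwrite('pics/c2.png',np.hstack([b1,b2]))
hsv=cv2.cvtColor(c,cv2.COLOR_BGR2HSV)
def blob(name,lo,hi,roi,z):
    m=np.zeros(hsv.shape[:2],np.uint8);x0,y0,x1,y1=roi
    m[y0:y1,x0:x1]=cv2.inRange(hsv,lo,hi)[y0:y1,x0:x1]
    k=cv2.findContours(m,0,1)[0];k=max(k,key=cv2.contourArea)
    P=np.array([ray(d,*p[0],z)[:2] for p in k],np.float32)
    r=cv2.minAreaRect(P*1000);print(name,cv2.boundingRect(k),np.round(r[0]),np.round(r[1]),round(r[2],1),'circ',np.round(cv2.minEnclosingCircle(P*1000)[0]),np.round(cv2.minEnclosingCircle(P*1000)[1]))
blob('rest',(5,110,60),(18,255,255),(375,265,435,340),.010)
blob('jar',(0,90,30),(20,255,255),(372,196,420,240),.085)
blob('green',(50,120,30),(80,255,255),(255,180,305,235),.02)
blob('vtop',(0,0,110),(180,60,200),(198,292,235,327),.04)
blob('tube',(0,0,130),(180,60,255),(388,276,422,330),.03)
E
```

```text
rest (383, 274, 42, 58) [ 452. -190.] [126.  74.] 9.3 circ [ 452. -190.] 71.0
jar (380, 204, 30, 32) [ 635. -170.] [66. 72.] 87.5 circ [ 634. -170.] 37.0
green (263, 193, 33, 35) [682.  95.] [66. 85.] 80.1 circ [682.  95.] 52.0
vtop (198, 292, 37, 35) [448. 241.] [85. 77.] 88.4 circ [448. 241.] 57.0
tube (395, 280, 19, 48) [ 449. -190.] [111.  24.] 9.0 circ [ 449. -191.] 56.0
```

View pics/c1.png

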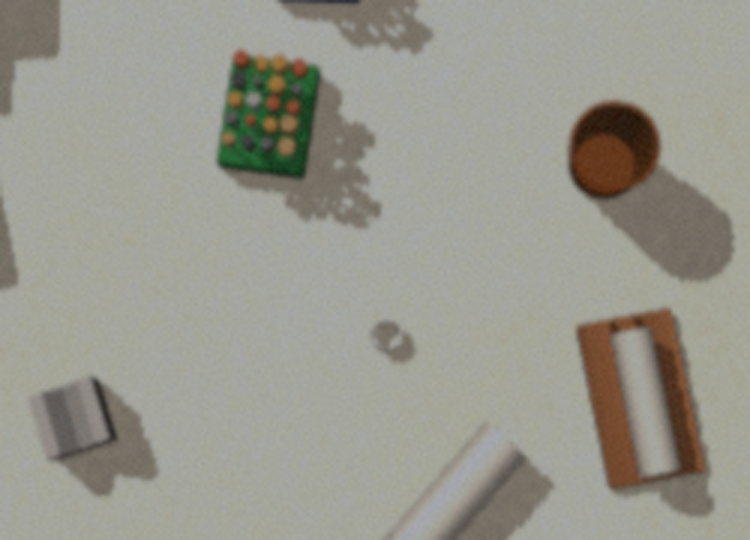

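View pics/c2.png

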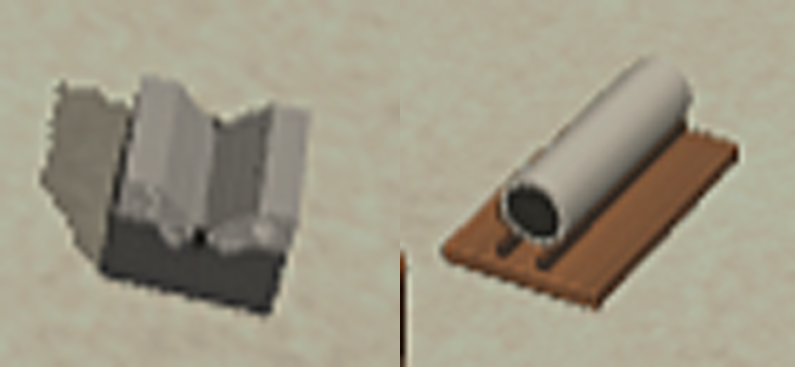

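```bash
python3 - <<'E'
from h import *
d=load('top0');s=load('scene0')
C=[ray(d,190+x/3-.33,170+y/3-.33,.04)[:2]*1000 for x,y in((31,398),(96,378),(115,440),(53,458))]
C=np.array(C);print(C.round(),C.mean(0).round(1))
for i in range(4):
  e=C[(i+1)%4]-C[i];print(np.linalg.norm(e).round(1),np.degrees(np.arctan2(e[1],e[0])).round(1))
# scene corners: c2 left scale 6.667, offset 430,255 (z=.04 top)
k=400/60
D=np.array([ray(s,430+x/k-.4,255+y/k-.4,.04)[:2]*1000 for x,y in((148,75),(310,106),(287,248),(121,216))]);print(D.round(),D.mean(0).round(1))
# base corners scene (99,268),(268,314) at z=0
print([ (ray(s,430+x/k-.4,255+y/k-.4,0)[:2]*1000).round() for x,y in((101,270),(270,314))])
# stand base corners, crop c1: front edge (bottom) z=0
print('stand',[(ray(d,190+x/3-.33,170+y/3-.33,0)[:2]*1000).round() for x,y in((218,166),(304,178))])
# jar base in scene
j=cv2.inRange(cv2.cvtColor(s['color'],cv2.COLOR_RGB2HSV),(0,90,30),(20,255,255))[210:275,215:262]
k=max(cv2.findContours(j,0,1)[0],key=cv2.contourArea);print('jar scene',cv2.boundingRect(k))
P=[ray(s,p[0][0]+215,p[0][1]+210,.085)[:2]*1000 for p in k if p[0][1]<20];print(cv2.minEnclosingCircle(np.array(P,np.float32)))
# tube ends from top crop, silhouettes at z=.03 : right/left edges
for x,y in((612,330),(645,325),(640,478),(678,472)): print((ray(d,190+x/3-.33,170+y/3-.33,.03)[:2]*1000).round(1))
E
```

```text
[[463. 278.]
 [477. 228.]
 [430. 214.]
 [418. 260.]] [447.1 244.9]
51.4 -74.4
49.5 -163.0
48.5 104.6
48.8 20.4
[[432. 221.]
 [416. 266.]
 [479. 283.]
 [496. 240.]] [455.8 252.4]
[array([477., 233.]), array([464., 281.])]
stand [array([647., 137.]), array([635.,  69.])]
jar scene (7, 8, 34, 49)
((640.7383422851562, -169.24716186523438), 34.5019416809082)
[ 504.  -168.5]
[ 507.2 -194.1]
[ 390.7 -184.5]
[ 394.4 -213.6]
```

Request:
{"fn": "move_arm", "kwargs": {"series": [[0,[1.8,3.7,0],[0,0,-0.5]],[0,[1.8,3.7,0],[0,0,-0.5]],[0,[1.8,3.7,0],[0,0,-0.5]],[0,[1.8,3.7,0],[0,0,-0.5]],[0,[1.8,3.7,0],[0,0,-0.5]],[0,[1.8,3.7,0],[0,0,-0.5]],[0,[1.8,3.7,0],[0,0,-0.5]],[0,[1.8,3.7,0],[0,0,-0.5]],[0,[1.8,3.7,0],[0,0,-0.5]],[0,[1.8,3.7,0],[0,0,-0.5]]]}}

```text
time_s: 0.93
position: [0.3821, -0.1396, 0.2453]
tool_rot: [[0.959, 0.284, -0.0], [0.284, -0.959, 0.0], [-0.0, -0.0, -1.0]]
ft_force: [-0.7, 0.3, 0.2]
grip_width: 0.0858
```

Request:
{"fn": "move_arm", "kwargs": {"series": [[0,[0.6,3.8,-0.8],[0,0,0]],[0,[0.6,3.8,-0.8],[0,0,0]],[0,[0.6,3.8,-0.8],[0,0,0]],[0,[0.6,3.8,-0.8],[0,0,0]],[0,[0.6,3.8,-0.8],[0,0,0]],[0,[0.6,3.8,-0.8],[0,0,0]],[0,[0.6,3.8,-0.8],[0,0,0]],[0,[0.6,3.8,-0.8],[0,0,0]],[0,[0.6,3.8,-0.8],[0,0,0]],[0,[0,0,0],[0,0,0]]]}}

```text
time_s: 1.77
position: [0.4353, 0.2053, 0.1717]
tool_rot: [[0.957, 0.29, -0.002], [0.29, -0.957, 0.001], [-0.002, -0.002, -1.0]]
ft_force: [-0.8, -1.1, -0.1]
grip_width: 0.0854
```

Request:
{"fn": "move_arm", "kwargs": {"series": [[0,[0.6,2.0,-2],[0,0,0]],[0,[0.6,2.1,-2],[0,0,0]],[0,[0,0,-2.5],[0,0,0]],[0,[0,0,-2],[0,0,0]],[0,[0,0,0],[0,0,0]],[0,[0,0,0],[0,0,0]]]}}

```text
time_s: 2.27
position: [0.4476, 0.2411, 0.088]
tool_rot: [[0.959, 0.284, -0.002], [0.284, -0.959, -0.001], [-0.002, -0.0, -1.0]]
ft_force: [-0.5, 0.4, -0.1]
grip_width: 0.0855
```

```bash
python3 - <<'E'
from h import *
d=shot('top','t1');s=shot('scene','s1')
a=cv2.resize(d['color'][260:360,160:270,::-1],(440,400),interpolation=2)
b=cv2.resize(s['color'][190:320,400:520,::-1],(360,400),interpolation=2)
cv2.imwrite('pics/c3.png',np.hstack([a,b]))
E
```

```text
(no output)
```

View pics/c3.png

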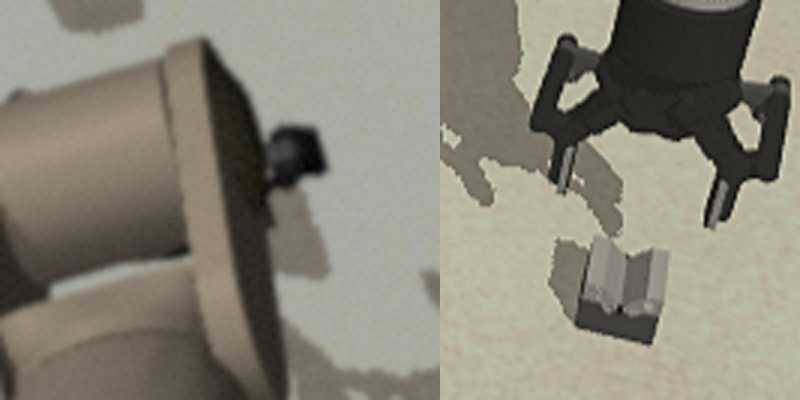

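The scene crop shows the open jaws above and astride the block, aligned with its sides. I'll descend.

Request:
{"fn": "move_arm", "kwargs": {"series": [[0,[0,0.2,-1.5],[0,0,0]],[0,[0,0.2,-1.5],[0,0,0]],[0,[0,0,-1.5],[0,0,0]],[0,[0,0,-1.2],[0,0,0]],[0,[0,0,-0.8],[0,0,0]],[0,[0,0,0],[0,0,0]],[0,[0,0,0],[0,0,0]]], "newtons": 40}}

```text
time_s: 2.95
position: [0.4483, 0.2454, 0.0241]
tool_rot: [[0.959, 0.284, 0.001], [0.284, -0.959, 0.0], [0.001, 0.0, -1.0]]
ft_force: [-0.2, -0.7, 0.5]
grip_width: 0.0856
```

Request:
{"fn": "move_arm", "kwargs": {"series": [[90,[0,0,0],[0,0,0]],[255,[0,0,0],[0,0,0]],[255,[0,0,0],[0,0,0]],[255,[0,0,0],[0,0,0]],[255,[0,0,0],[0,0,0]],[255,[0,0,0],[0,0,0]],[255,[0,0,0],[0,0,0]],[255,[0,0,0],[0,0,0]],[255,[0,0,0],[0,0,0]],[255,[0,0,0],[0,0,0]]], "newtons": 40}}

```text
time_s: 3.78
position: [0.4482, 0.2458, 0.0242]
tool_rot: [[0.959, 0.284, 0.001], [0.284, -0.959, 0.001], [0.002, -0.0, -1.0]]
ft_force: [-0.6, 1.5, 5.2]
grip_width: 0.0498
```

Request:
{"fn": "move_arm", "kwargs": {"series": [[255,[0,0,0.5],[0,0,0]],[255,[0,0,1],[0,0,0]],[255,[0,0,2],[0,0,0]],[255,[0,0,3],[0,0,0]],[255,[0,0,3],[0,0,0]],[255,[0,0,2.5],[0,0,0]],[255,[1,-1.4,0],[0,0,-1.5]],[255,[1.4,-1.9,0],[0,0,-1.8]],[255,[1.4,-1.9,0],[0,0,-1.8]],[255,[1.4,-1.9,0],[0,0,-1.8]]]}}

```text
time_s: 4.62
position: [0.4997, 0.1735, 0.1438]
tool_rot: [[0.986, 0.166, -0.001], [0.166, -0.986, -0.0], [-0.001, 0.0, -1.0]]
ft_force: [0.8, -0.3, -7.6]
grip_width: 0.0494
```

Request:
{"fn": "move_arm", "kwargs": {"series": [[255,[1.4,-1.9,0],[0,0,-1.8]],[255,[1.4,-1.9,0],[0,0,-1.8]],[255,[1.4,-1.9,0],[0,0,-1.8]],[255,[1.4,-1.9,0],[0,0,-1.8]],[255,[1.4,-1.9,0],[0,0,-1.8]],[255,[1.4,-1.9,0],[0,0,-1.8]],[255,[1.4,-1.9,0],[0,0,-1.8]],[255,[1.4,-1.9,0],[0,0,-1.8]],[255,[1.4,-1.9,0],[0,0,-1.8]],[255,[1.4,-1.9,0],[0,0,-1.8]]]}}

```text
time_s: 5.45
position: [0.6397, -0.0165, 0.1433]
tool_rot: [[0.989, -0.147, -0.002], [-0.147, -0.989, 0.0], [-0.002, -0.0, -1.0]]
ft_force: [0.7, 0.1, -7.7]
grip_width: 0.0496
```

Request:
{"fn": "move_arm", "kwargs": {"series": [[255,[1.0,-1,0],[0,0,-1.5]],[255,[0.6,-0.6,0],[0,0,0]],[255,[0,0,0],[0,0,0]],[255,[0,0,0],[0,0,0]],[255,[0,0,0],[0,0,0]]]}}

```text
time_s: 5.87
position: [0.6551, -0.0305, 0.1433]
tool_rot: [[0.985, -0.17, -0.001], [-0.17, -0.985, 0.001], [-0.001, -0.0, -1.0]]
ft_force: [-0.4, 0.7, -7.6]
grip_width: 0.0491
```

Request:
{"fn": "move_arm", "kwargs": {"series": [[255,[0.5,-0.6,-1.5],[0,0,0]],[255,[0,0,-2.5],[0,0,0]],[255,[0,0,-2.5],[0,0,0]],[255,[0,0,-2],[0,0,0]],[255,[0,0,-1.5],[0,0,0]],[255,[0,0,-1],[0,0,0]],[255,[0,0,-0.5],[0,0,0]],[255,[0,0,0],[0,0,0]],[255,[0,0,0],[0,0,0]]]}}

```text
time_s: 6.62
position: [0.6612, -0.0376, 0.0289]
tool_rot: [[0.985, -0.171, 0.001], [-0.171, -0.985, -0.0], [0.001, 0.0, -1.0]]
ft_force: [1.2, -0.1, -6.6]
grip_width: 0.0492
```

```bash
python3 - <<'E'
from h import *
print(env.observe()['q'].round(1))
d=shot('top','t2');s=shot('scene','s2')
a=cv2.resize(d['color'][170:290,240:420,::-1],(600,400),interpolation=2)
b=cv2.resize(s['color'][190:350,200:400,::-1],(500,400),interpolation=2)
cv2.imwrite('pics/c4.png',b)
cv2.imwrite('pics/c5.png',a)
E
```

```text
[-13.5  44.5  70.3  -0.   65.1  86.4]
```

View pics/c4.png

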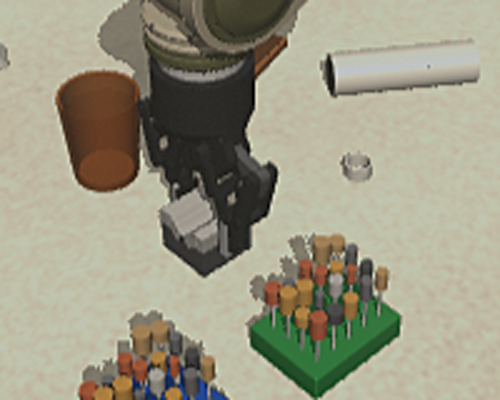

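View pics/c5.png

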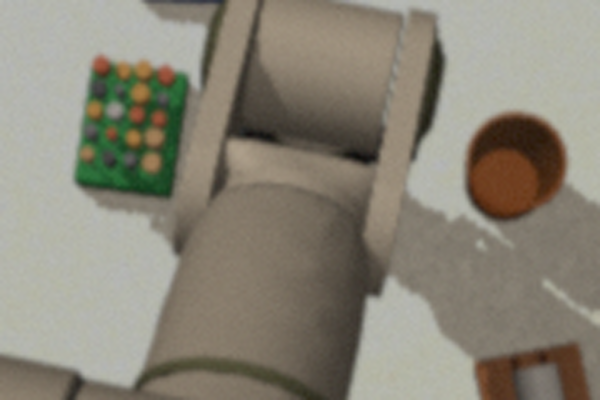

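Request:
{"fn": "move_arm", "kwargs": {"series": [[255,[0,0,-0.2],[0,0,0]],[255,[0,0,-0.1],[0,0,0]],[255,[0,0,-0.1],[0,0,0]],[255,[0,0,-0.05],[0,0,0]],[255,[0,0,0],[0,0,0]]]}}

```text
time_s: 7.13
position: [0.6609, -0.0376, 0.0243]
tool_rot: [[0.985, -0.171, 0.0], [-0.171, -0.985, -0.0], [0.0, 0.0, -1.0]]
ft_force: [-2.7, 0.1, -2.1]
grip_width: 0.049
```

Request:
{"fn": "move_arm", "kwargs": {"series": [[255,[0,0,-0.04],[0,0,0]],[255,[0,0,0],[0,0,0]],[130,[0,0,0],[0,0,0]],[0,[0,0,0],[0,0,0]],[0,[0,0,0],[0,0,0]],[0,[0,0,0],[0,0,0]],[0,[0,0,0],[0,0,0]],[0,[0,0,0],[0,0,0]],[0,[0,0,0],[0,0,0]]]}}

```text
time_s: 7.88
position: [0.6609, -0.0376, 0.0234]
tool_rot: [[0.985, -0.171, 0.0], [-0.171, -0.985, -0.0], [0.0, -0.0, -1.0]]
ft_force: [-0.2, -0.4, -0.4]
grip_width: 0.0856
```

Request:
{"fn": "move_arm", "kwargs": {"series": [[0,[0,0,1],[0,0,0]],[0,[0,0,2],[0,0,0]],[0,[0,0,3],[0,0,0]],[0,[0,0,3],[0,0,0]],[0,[0,0,3],[0,0,0]],[0,[-3.4,-1.2,1],[0,0,2]],[0,[-3.4,-1.6,0],[0,0,3]],[0,[-3.4,-2.2,0],[0,0,3]],[0,[-3.4,-2.4,0],[0,0,3]],[0,[-3.0,-2.4,0],[0,0,3]]]}}

```text
time_s: 8.72
position: [0.4929, -0.1359, 0.1544]
tool_rot: [[0.997, 0.076, 0.001], [0.076, -0.997, -0.001], [0.001, 0.001, -1.0]]
ft_force: [0.2, -1.2, -0.1]
grip_width: 0.085
```

Request:
{"fn": "move_arm", "kwargs": {"series": [[0,[-3,-3,0],[0,0,3]],[0,[-1.5,-2.6,0],[0,0,2]],[0,[0,0,0],[0,0,0]],[0,[0,0,0],[0,0,0]]]}}

```text
time_s: 9.05
position: [0.45, -0.1922, 0.1543]
tool_rot: [[0.988, 0.156, 0.001], [0.156, -0.988, -0.001], [0.001, 0.001, -1.0]]
ft_force: [0.1, -0.5, 0.8]
grip_width: 0.0852
```

```bash
python3 - <<'E'
from h import *
d=shot('top','t3');s=shot('scene','s3')
cv2.imwrite('pics/c6.png',cv2.resize(d['color'][170:290,240:420,::-1],(720,480),interpolation=2))
cv2.imwrite('pics/c7.png',cv2.resize(s['color'][180:330,200:400,::-1],(800,600),interpolation=2))
E
```

```text
(no output)
```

View pics/c6.png

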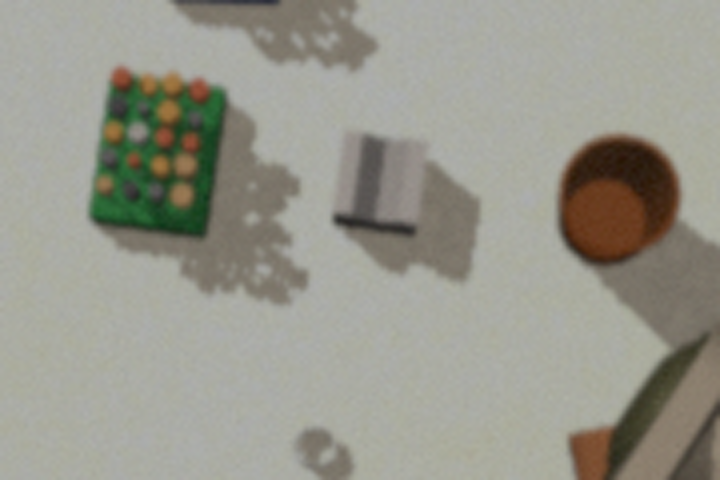

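View pics/c7.png

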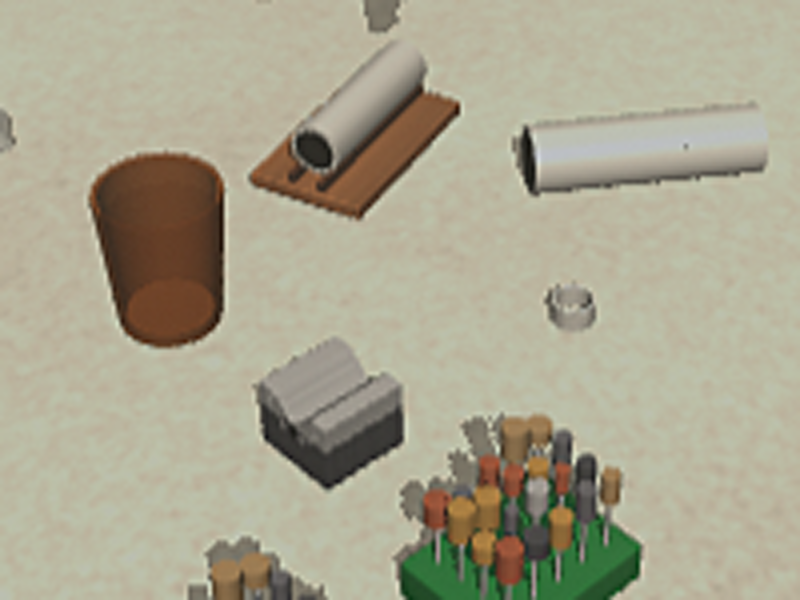

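```bash
python3 - <<'E'
from h import *
d=load('t3');s=load('s3')
f=lambda x,y,z:ray(d,240+x/4-.4,170+y/4-.4,z)[:2]*1000
C=np.array([f(x,y,.04) for x,y in((346,130),(428,141),(416,228),(335,216))]);print(C.round(),'block c',C.mean(0).round(1))
print([np.degrees(np.arctan2(*(a-b)[::-1])).round(1) for a,b in((C[0],C[3]),(C[1],C[2]))])
print('block front z0',f(333,223,0).round(),f(413,235,0).round())
print('stand front z0',f(90,222,0).round(),f(205,237,0).round())
g=lambda x,y,z:ray(s,200+x/4-.4,180+y/4-.4,z)[:2]*1000
print('scene block base',g(265,435,0).round(),g(330,488,0).round(),g(402,442,0).round())
print('scene top',np.mean([g(x,y,.04) for x,y in((260,387),(335,338),(403,385),(318,446))],0).round())
print('stand',g(400,597,0).round(),g(641,570,0).round())
print('jar rim',g(157,188,.085).round(), 'jar bottom front',g(170,345,0).round())
# tube in scene: near end centre, far end centre approx at z=.03
print('tube',g(314,151,.03).round(), g(413,62,.03).round())
E
```

```text
[[690. -17.]
 [682. -65.]
 [630. -56.]
 [639.  -9.]] block c [660.2 -36.9]
[np.float64(-8.7), np.float64(-9.6)]
block front z0 [642.  -8.] [633. -56.]
stand front z0 [647. 138.] [636.  69.]
scene block base [680. -66.] [689. -16.] [642.  -8.]
scene top [666. -34.]
stand [724.  55.] [642. 135.]
jar rim [ 639. -171.] jar bottom front [ 659. -153.]
tube [ 504. -181.] [ 391. -195.]
```

Request:
{"fn": "move_arm", "kwargs": {"series": [[0,[0,0.2,-2.5],[0,0,0.3]],[0,[0,0,-3],[0,0,0]],[0,[0,0,-2.5],[0,0,0]],[0,[0,0,-2],[0,0,0]],[0,[0,0,-1],[0,0,0]],[0,[0,0,-0.6],[0,0,0]],[0,[0,0,-0.2],[0,0,0]],[0,[0,0,0],[0,0,0]],[0,[0,0,0],[0,0,0]]], "newtons": 25}}

```text
time_s: 9.9
position: [0.4509, -0.189, 0.0361]
tool_rot: [[0.986, 0.165, 0.001], [0.165, -0.986, -0.001], [0.001, 0.001, -1.0]]
ft_force: [-0.3, -0.8, 0.3]
grip_width: 0.0855
```

```bash
python3 - <<'E'
from h import *
s=shot('scene','s4');cv2.imwrite('pics/c8.png',cv2.resize(s['color'][150:270,220:380,::-1],(800,600),interpolation=2))
E
```

```text
(no output)
```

View pics/c8.png

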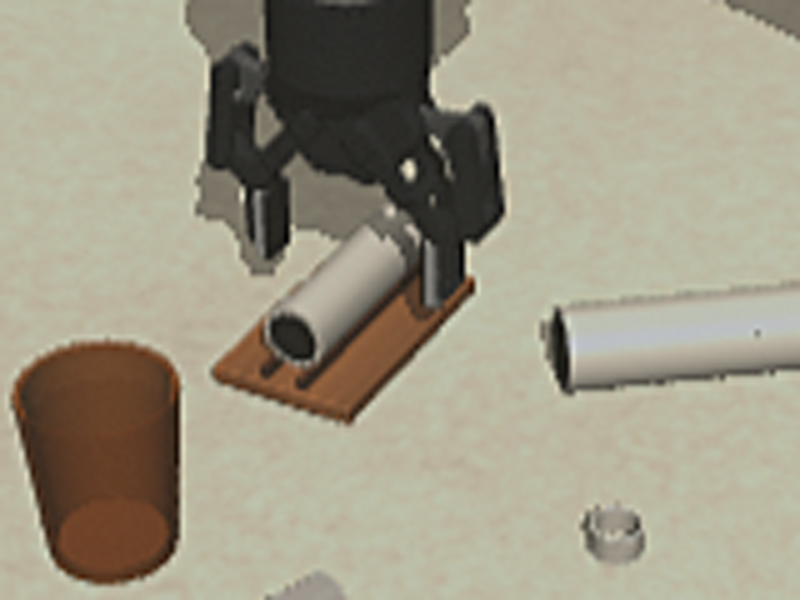

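The jaws straddle the tube, one finger each side (crop 265,235 and 440,290). I'll close on it gently.

Request:
{"fn": "move_arm", "kwargs": {"series": [[120,[0,0,0],[0,0,0]],[140,[0,0,0],[0,0,0]],[150,[0,0,0],[0,0,0]],[170,[0,0,0],[0,0,0]],[190,[0,0,0],[0,0,0]],[255,[0,0,0],[0,0,0]],[255,[0,0,0],[0,0,0]],[255,[0,0,0],[0,0,0]],[255,[0,0,0],[0,0,0]],[255,[0,0,0],[0,0,0]]], "newtons": 25}}

```text
time_s: 10.78
position: [0.4517, -0.1914, 0.0365]
tool_rot: [[0.986, 0.164, 0.004], [0.164, -0.986, -0.005], [0.003, 0.006, -1.0]]
ft_force: [-0.2, -8.9, 4.4]
grip_width: 0.0311
```

Request:
{"fn": "move_arm", "kwargs": {"series": [[255,[0,0,0.3],[0,0,0]],[255,[0,0,0.7],[0,0,0]],[255,[0,0,1],[0,0,0]],[255,[0,0,2],[0,0,0]],[255,[0,0,2],[0,0,0]],[255,[0,0,2],[0,0,0]],[255,[0,0,1.5],[0,0,0]],[255,[0,0,0.5],[0,0,0]],[255,[0,0,0],[0,0,0]]]}}

```text
time_s: 11.53
position: [0.4505, -0.189, 0.1364]
tool_rot: [[0.986, 0.164, 0.001], [0.164, -0.986, -0.001], [0.001, 0.001, -1.0]]
ft_force: [0.2, 0.2, -1.6]
grip_width: 0.0311
```

```bash
python3 - <<'E'
from h import *
s=shot('scene','s5');cv2.imwrite('pics/c9.png',cv2.resize(s['color'][110:270,210:370,::-1],(600,600),interpolation=2))
E
```

```text
(no output)
```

View pics/c9.png

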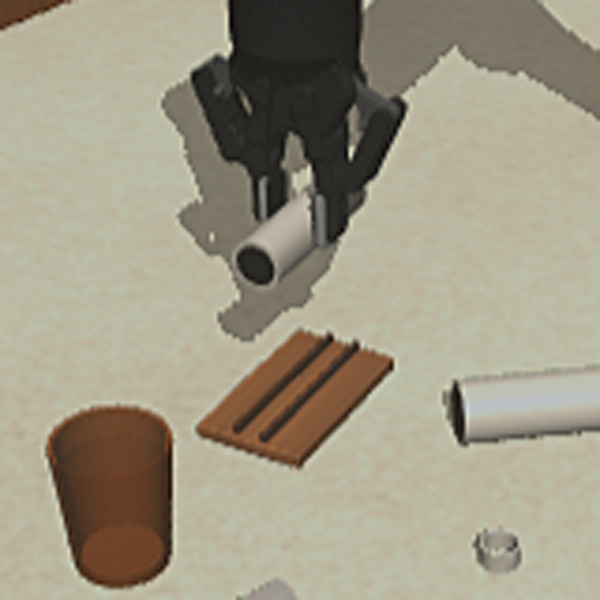

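Request:
{"fn": "move_arm", "kwargs": {"series": [[255,[0.8,0.6,0],[0,0,-0.8]],[255,[1.6,1.2,0],[0,0,-1.5]],[255,[2,1.4,0],[0,0,-1.8]],[255,[2,1.4,0],[0,0,-1.8]],[255,[2,1.4,0],[0,0,-1.8]],[255,[2,1.4,0],[0,0,-1.8]],[255,[2,1.4,0],[0,0,-1.8]],[255,[2,1.4,0],[0,0,-1.8]],[255,[2,1.4,0],[0,0,-1.8]],[255,[2,1.4,0],[0,0,-1.8]]]}}

```text
time_s: 12.42
position: [0.6346, -0.058, 0.1334]
tool_rot: [[0.992, -0.128, -0.003], [-0.128, -0.992, 0.001], [-0.003, -0.001, -1.0]]
ft_force: [0.0, 0.4, -2.6]
grip_width: 0.031
```

Request:
{"fn": "move_arm", "kwargs": {"series": [[255,[1.6,1.2,0],[0,0,-1.5]],[255,[0.8,0.7,0],[0,0,-0.8]],[255,[0.2,0.3,0],[0,0,-0.2]],[255,[0,0,0],[0,0,0]],[255,[0,0,0],[0,0,0]],[255,[0,0,0],[0,0,0]]]}}

```text
time_s: 12.92
position: [0.6597, -0.0376, 0.135]
tool_rot: [[0.985, -0.17, -0.001], [-0.17, -0.985, 0.0], [-0.001, 0.0, -1.0]]
ft_force: [-0.7, 0.2, -1.6]
grip_width: 0.0305
```

```bash
python3 - <<'E'
from h import *
s=shot('scene','s6');cv2.imwrite('pics/c10.png',cv2.resize(s['color'][160:320,200:360,::-1],(600,600),interpolation=2))
o=env.observe();print(o['position'],np.degrees(np.arctan2(o['tool_rot'][1][0],o['tool_rot'][0][0])))
# old: near end at lift
o5=load('s5');e=ray(o5,210+255/3.75,110+265/3.75,.130);print('near end',e,'axial from TCP',np.dot(e[:2]-[.4505,-.189],[.986,.164]),'lat',np.dot(e[:2]-[.4505,-.189],[-.164,.986]))
E
```

```text
[ 0.65981773 -0.03771792  0.13525238] -9.803249371739316
near end [ 0.50322461 -0.17690208  0.13      ] axial from TCP 0.05397052593223405 lat 0.003281716212739101
```

View pics/c10.png

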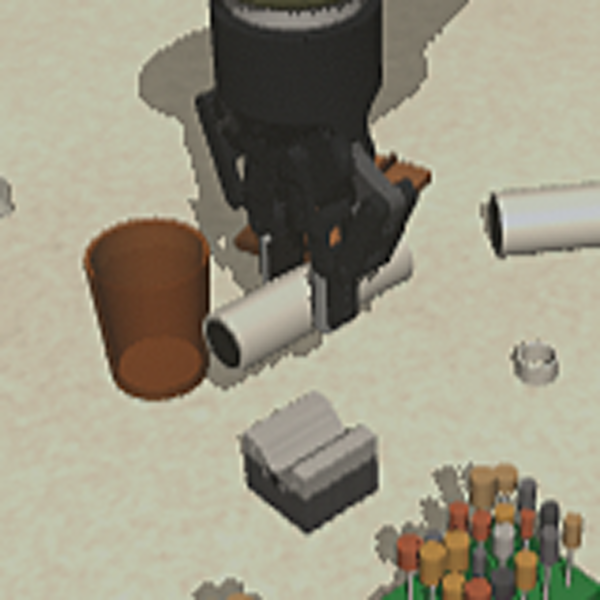

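Request:
{"fn": "move_arm", "kwargs": {"series": [[255,[0.1,0,-1],[0,0,0]],[255,[0,0,-2],[0,0,0]],[255,[0,0,-2],[0,0,0]],[255,[0,0,-1.2],[0,0,0]],[255,[0,0,-0.6],[0,0,0]],[255,[0,0,-0.4],[0,0,0]],[255,[0,0,0],[0,0,0]],[255,[0,0,0],[0,0,0]]]}}

```text
time_s: 13.63
position: [0.6618, -0.0372, 0.0642]
tool_rot: [[0.985, -0.17, 0.001], [-0.17, -0.985, -0.0], [0.001, 0.0, -1.0]]
ft_force: [-0.5, -1.2, -1.6]
grip_width: 0.031
```

```bash
python3 - <<'E'
from h import *
s=shot('scene','s7');cv2.imwrite('pics/c11.png',cv2.resize(s['color'][220:320,230:330,::-1],(600,600),interpolation=2))
E
```

```text
(no output)
```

View pics/c11.png

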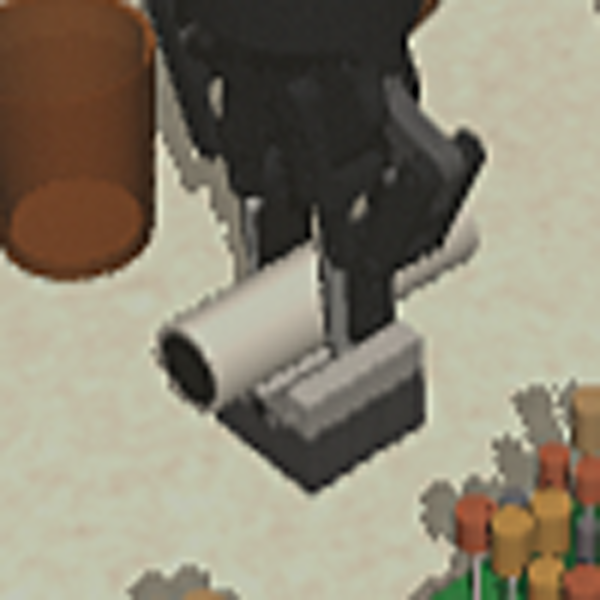

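The tube is above the groove and aligned with it. I'll lower slowly and watch the force.

Request:
{"fn": "move_arm", "kwargs": {"series": [[255,[0,0,-0.2],[0,0,0]],[255,[0,0,-0.2],[0,0,0]],[255,[0,0,-0.1],[0,0,0]],[255,[0,0,-0.1],[0,0,0]],[255,[0,0,-0.1],[0,0,0]],[255,[0,0,0],[0,0,0]],[255,[0,0,0],[0,0,0]]]}}

```text
time_s: 14.27
position: [0.6614, -0.0371, 0.0564]
tool_rot: [[0.986, -0.17, -0.0], [-0.17, -0.986, 0.0], [-0.0, 0.0, -1.0]]
ft_force: [1.0, -1.1, -2.9]
grip_width: 0.0311
```

Request:
{"fn": "move_arm", "kwargs": {"series": [[255,[0,0,-0.05],[0,0,0]],[255,[0,0,-0.05],[0,0,0]],[255,[0,0,0],[0,0,0]],[255,[0,0,0],[0,0,0]]]}}

```text
time_s: 14.6
position: [0.6615, -0.0372, 0.0557]
tool_rot: [[0.985, -0.17, 0.0], [-0.17, -0.985, -0.0], [0.001, 0.0, -1.0]]
ft_force: [-0.1, -1.3, -0.6]
grip_width: 0.0308
```

Request:
{"fn": "move_arm", "kwargs": {"series": [[255,[0,0,-0.05],[0,0,0]],[255,[0,0,0],[0,0,0]],[255,[0,0,0],[0,0,0]]]}}

```text
time_s: 14.85
position: [0.6616, -0.0374, 0.0555]
tool_rot: [[0.985, -0.17, 0.001], [-0.17, -0.985, -0.001], [0.001, 0.0, -1.0]]
ft_force: [-1.6, -2.4, 3.9]
grip_width: 0.0311
```

```bash
python3 - <<'E'
from h import *
s=shot('scene','s8');cv2.imwrite('pics/c12.png',cv2.resize(s['color'][220:320,230:330,::-1],(600,600),interpolation=2))
o=env.observe();print(o['position'],o['ft_force'])
E
```

```text
[ 0.66158152 -0.03732772  0.05548601] [-1.93170686 -2.04823727  4.59779097]
```

View pics/c12.png

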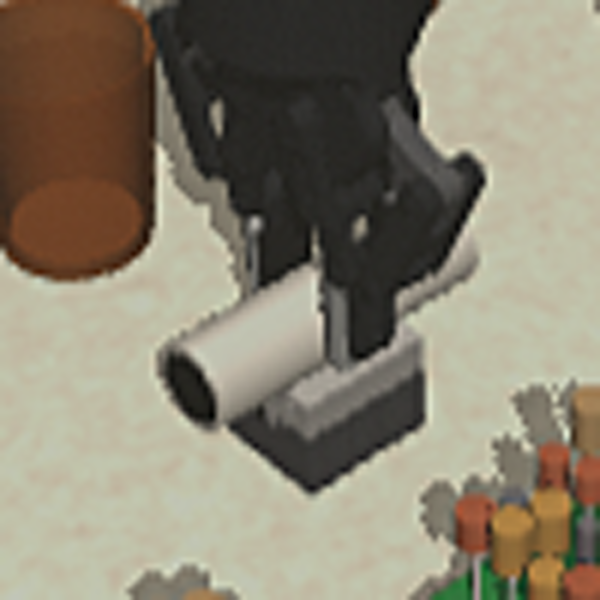

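Request:
{"fn": "move_arm", "kwargs": {"series": [[255,[0,0,0.04],[0,0,0]],[255,[0,0,0],[0,0,0]],[140,[0,0,0],[0,0,0]],[120,[0,0,0],[0,0,0]],[100,[0,0,0],[0,0,0]],[80,[0,0,0],[0,0,0]],[60,[0,0,0],[0,0,0]],[60,[0,0,0],[0,0,0]],[60,[0,0,0],[0,0,0]]]}}

```text
time_s: 15.65
position: [0.6614, -0.037, 0.0553]
tool_rot: [[0.986, -0.17, -0.0], [-0.17, -0.986, 0.0], [-0.0, -0.0, -1.0]]
ft_force: [0.2, -0.8, 0.4]
grip_width: 0.0655
```

Request:
{"fn": "move_arm", "kwargs": {"series": [[60,[0,0,0.5],[0,0,0]],[60,[0,0,1.5],[0,0,0]],[60,[0,0,2],[0,0,0]],[60,[0,0,2],[0,0,0]],[60,[0,0,1.5],[0,0,0]],[255,[0,0,0.5],[0,0,0]],[255,[0,0,0],[0,0,0]],[255,[0,0,0],[0,0,0]],[255,[0,0,0],[0,0,0]],[255,[0,0,0],[0,0,0]]]}}

```text
time_s: 16.48
position: [0.661, -0.037, 0.1341]
tool_rot: [[0.985, -0.17, -0.002], [-0.17, -0.985, 0.001], [-0.002, -0.0, -1.0]]
ft_force: [0.7, -0.8, -0.5]
grip_width: 0.0046
```

```bash
python3 - <<'E'
from h import *
s=shot('scene','s9');cv2.imwrite('pics/c13.png',cv2.resize(s['color'][200:320,220:340,::-1],(600,600),interpolation=2))
E
```

```text
(no output)
```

View pics/c13.png

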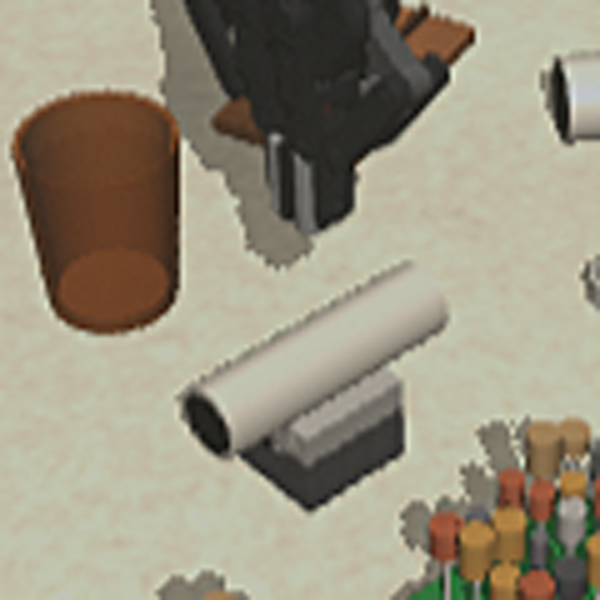

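```bash
python3 - <<'E'
from h import *
s=load('s9');a=np.array([np.cos(np.radians(-9.8)),np.sin(np.radians(-9.8))]);n=np.array([-a[1],a[0]])
g=lambda x,y,z:ray(s,220+x/5-.4,200+y/5-.4,z)[:2]
c=np.array([.6605,-.037])
for nm,P in(('near end',g(209,423,.0486)),('far silhouette top',g(412,262,.0646)),('far end lower',g(448,302,.0486)),('near base corner',g(313,510,0)),('right base corner',g(404,447,0))):
    print(nm,(1000*np.array([(P-c)@a,(P-c)@n])).round(1))
d=env.observe();print(d['position'],d['ft_force'],d['grip_width'])
E
```

```text
near end [53.3  1.4]
far silhouette top [-55.3  -3.1]
far end lower [-61.8  11.2]
near base corner [24.5 25.8]
right base corner [-25.7  23.9]
[ 0.66106406 -0.03699949  0.13423982] [0.06387889 0.30848223 0.00685545] -8.101799831968312e-05
```

Request:
{"fn": "move_arm", "kwargs": {"series": [[255,[0,0,-1.5],[0,0,0]],[255,[0,0,-1.5],[0,0,0]],[255,[0,0,-1],[0,0,0]],[255,[0,0,-0.6],[0,0,0]],[255,[0,0,-0.3],[0,0,0]],[255,[0,0,0],[0,0,0]],[255,[0,0,0],[0,0,0]]]}}

```text
time_s: 17.12
position: [0.6617, -0.0371, 0.0868]
tool_rot: [[0.986, -0.17, 0.001], [-0.17, -0.986, -0.0], [0.001, 0.0, -1.0]]
ft_force: [0.5, -0.4, -0.0]
grip_width: 0.0001
```

Request:
{"fn": "move_arm", "kwargs": {"series": [[255,[0,0,-0.1],[0,0,0]],[255,[0,0,-0.1],[0,0,0]],[255,[0,0,-0.05],[0,0,0]],[255,[0,0,-0.05],[0,0,0]],[255,[0,0,0],[0,0,0]]]}}

```text
time_s: 17.53
position: [0.6614, -0.0371, 0.0834]
tool_rot: [[0.985, -0.17, 0.0], [-0.17, -0.985, -0.0], [0.0, 0.0, -1.0]]
ft_force: [0.4, -0.7, 0.0]
grip_width: 0.0
```

Request:
{"fn": "move_arm", "kwargs": {"series": [[255,[0,0,-0.1],[0,0,0]],[255,[0,0,-0.1],[0,0,0]],[255,[0,0,-0.1],[0,0,0]],[255,[0,0,-0.05],[0,0,0]],[255,[0,0,0],[0,0,0]],[255,[0,0,0],[0,0,0]]]}}

```text
time_s: 18.03
position: [0.6614, -0.0371, 0.0798]
tool_rot: [[0.985, -0.17, -0.0], [-0.17, -0.985, 0.0], [-0.0, -0.0, -1.0]]
ft_force: [0.5, -0.3, 0.1]
grip_width: -0.0002
```

Request:
{"fn": "move_arm", "kwargs": {"series": [[255,[0,0,-0.04],[0,0,0]],[255,[0,0,0],[0,0,0]],[255,[0,0,0],[0,0,0]]]}}

```text
time_s: 18.28
position: [0.6614, -0.0371, 0.0794]
tool_rot: [[0.986, -0.17, 0.0], [-0.17, -0.986, 0.0], [0.0, -0.0, -1.0]]
ft_force: [-0.9, -0.4, 0.1]
grip_width: 0.0001
```

Request:
{"fn": "move_arm", "kwargs": {"series": [[255,[0,0,-0.05],[0,0,0]],[255,[0,0,0],[0,0,0]],[255,[0,0,-0.03],[0,0,0]],[255,[0,0,0],[0,0,0]],[255,[0,0,0],[0,0,0]]]}}

```text
time_s: 18.7
position: [0.6614, -0.0371, 0.0787]
tool_rot: [[0.986, -0.17, 0.0], [-0.17, -0.986, -0.0], [0.0, 0.0, -1.0]]
ft_force: [-0.3, 0.5, 0.8]
grip_width: 0.0001
```

Request:
{"fn": "move_arm", "kwargs": {"series": [[255,[0,0,-0.03],[0,0,0]],[255,[0,0,0],[0,0,0]],[255,[0,0,0],[0,0,0]]]}}

```text
time_s: 18.95
position: [0.6615, -0.0371, 0.0786]
tool_rot: [[0.986, -0.17, 0.0], [-0.17, -0.986, -0.0], [0.0, 0.0, -1.0]]
ft_force: [-2.3, 1.2, 3.1]
grip_width: 0.0003
```

Request:
{"fn": "move_arm", "kwargs": {"series": [[255,[0,0,-0.03],[0,0,0]],[255,[0,0,0],[0,0,0]],[255,[0,0,0],[0,0,0]],[255,[0,0,0],[0,0,0]]]}}

```text
time_s: 19.28
position: [0.6615, -0.0371, 0.0786]
tool_rot: [[0.986, -0.17, 0.0], [-0.17, -0.986, -0.0], [0.001, 0.0, -1.0]]
ft_force: [-2.4, 0.1, 5.5]
grip_width: -0.0001
```

Request:
{"fn": "move_arm", "kwargs": {"series": [[255,[0,0,-0.02],[0,0,0]],[255,[0,0,0],[0,0,0]],[255,[0,0,0],[0,0,0]],[255,[0,0,0],[0,0,0]]]}}

```text
time_s: 19.62
position: [0.6615, -0.0371, 0.0785]
tool_rot: [[0.986, -0.17, 0.001], [-0.17, -0.986, -0.0], [0.001, 0.0, -1.0]]
ft_force: [-3.0, -0.4, 6.5]
grip_width: 0.0001
```

Request:
{"fn": "move_arm", "kwargs": {"series": [[255,[-0.02,0,-0.03],[0,0,0]],[255,[-0.02,0,-0.01],[0,0,0]],[255,[0,0,0],[0,0,0]],[255,[0,0,0],[0,0,0]],[255,[0,0,0],[0,0,0]],[255,[0,0,0],[0,0,0]]]}}

```text
time_s: 20.12
position: [0.6614, -0.0371, 0.0785]
tool_rot: [[0.986, -0.17, 0.002], [-0.17, -0.986, -0.0], [0.002, 0.0, -1.0]]
ft_force: [-1.7, 0.5, 8.5]
grip_width: 0.0003
```

```bash
python3 - <<'E'
from h import *
s=shot('scene','s10');t=shot('top','t10')
for i in range(4):
    env.get_image('top');o=env.observe();print(o['ft_force'].round(2),o['wrist_torque'].round(2),o['position'].round(4))
cv2.imwrite('pics/c14.png',cv2.resize(s['color'][200:320,220:340,::-1],(600,600),interpolation=2))
E
```

```text
[-1.31  0.58  7.61] [0.04 0.27 0.02] [ 0.6614 -0.0371  0.0786]
[-1.44  0.36  8.6 ] [0.09 0.34 0.03] [ 0.6614 -0.0371  0.0785]
[-1.2  -0.15  9.66] [0.07 0.28 0.03] [ 0.6614 -0.0371  0.0786]
[-1.45  1.14  8.12] [ 0.1   0.29 -0.  ] [ 0.6614 -0.0371  0.0786]
```

View pics/c14.png

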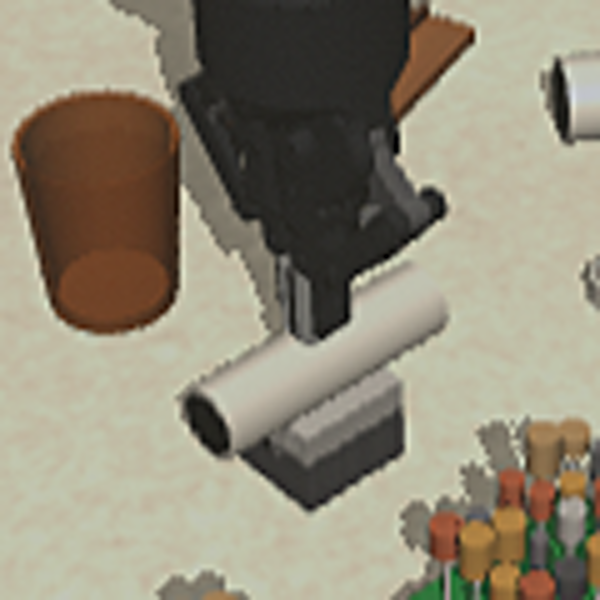

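View pics/t10.png

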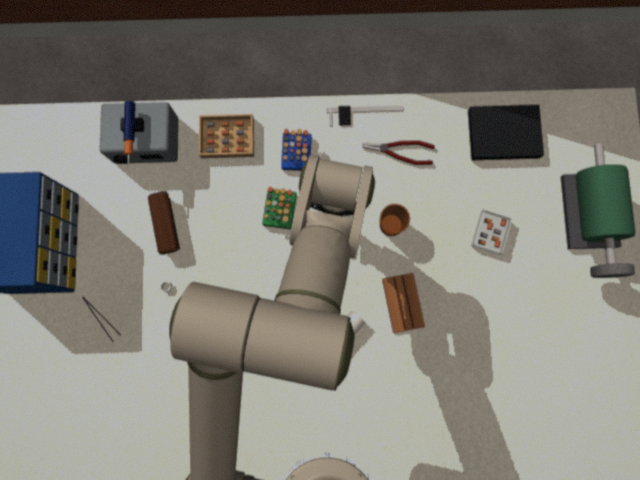

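The tube lies along the V with the closed fingertips on the middle of its top, and nothing else has moved. The mean push is about 8.5 N, so I'll add a little.

Request:
{"fn": "move_arm", "kwargs": {"series": [[255,[-0.01,0,-0.02],[0,0,0]],[255,[0,0,0],[0,0,0]],[255,[0,0,0],[0,0,0]],[255,[0,0,0],[0,0,0]],[255,[0,0,0],[0,0,0]],[255,[0,0,0],[0,0,0]]]}}

```text
time_s: 20.92
position: [0.6614, -0.0371, 0.0785]
tool_rot: [[0.986, -0.17, 0.002], [-0.17, -0.986, -0.0], [0.002, 0.0, -1.0]]
ft_force: [-1.3, 1.3, 8.6]
grip_width: -0.0001
```

```bash
python3 - <<'E'
from h import *
F=[]
for i in range(6):
    env.get_image('top');F.append(env.observe()['ft_force'])
F=np.array(F);print(F.round(1));m=F.mean(0);print(m)
if 8.8<m[2]<11.5: print('handing in',env.close_job())
E
```

```text
[[-1.3  0.5  9. ]
 [-3.2  0.6  9.1]
 [-2.7  0.8  9.4]
 [-2.6  0.9 10.2]
 [-1.6  0.7  9.1]
 [-2.1  0.5  8.8]]
[-2.25257295  0.68402138  9.27307121]
the job is handed in; nothing more can be done
handing in None
```

The V-block stands upright and released midway between the green bur stand and the amber jar, and the 32 mm tube lies in its V. I handed the job in at about 21 s with the closed fingertips still pressing on the middle of the tube's top.

- **Block position:** the last view after release put it within about 2 mm of the midpoint, at about (0.660, -0.037) m. The side view's top corners alone gave a point 6 mm off in x, but the base corners in both views agreed on the midpoint.
- **Tube seating:** it is centred to about 1–2 mm, judged mainly from its near end because the far end was hard to read. The fingertips met it at 64.6 mm above the bench, which is the fully seated height.
- **Push:** the last six readings averaged 9.3 N downward, slightly under the 10 N asked. A sideways force of about 2 N along the tube remained. The loads on the two V faces could not be measured separately.
- **Everything else:** nothing else had visibly moved in the last pictures, though the arm hid one ring and most of the larger loose tube in the top view.

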